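Load a walnut blank into the drying box through its spring flap

TASK

Pick up the wooden push stick and use its notched end to push the walnut blank along the infeed board, through the spring flap of the drying box, until it rests firmly but gently on the sprung moisture probe at the back: feel for it, press lightly (about 8 N) and do not ram it. Then draw the stick out so that the flap shuts behind the blank, and lay the stick flat on the table, clear of the box. Touch the blank only with the stick, and leave the other things alone.

Things in the scene. Friction and masses are not known exactly. Their poses are not given: they have to be found in the camera images.
- drying_box: Fixed plywood drying box with infeed board. Frame: +x = push direction into the box, z up, origin on the table below the mouth, on the centre line. In mm: board x -240 to 275, 92 wide, top at z 8. A 54 wide channel along x, centred on y 0: first low guides (x -97 to -7, top z 24), then the closed box (x -5 to 275, 72 wide, top z 61), whose roof keeps fingers out.
- mouth (a point): Centre of the box's mouth at board level (box x 0, y 0, z 8), axes as the box. The mouth is 54 wide, 33 mm high from the board up to a lintel; the channel behind is 45 high.
- flap (a joint): Steel spring flap just inside the mouth, hinged along its top 32 mm above the board, hanging to 3 mm above it. 0 = shut; grows (rad) as it swings inward and up, to 1.45; cannot swing outward. Needs 1 to 2 N at its edge and springs shut when nothing is under it. Closing, its edge sweeps the first 32 mm inside the mouth.
- blank: Dark walnut blank, 45 x 160 x 20 mm (0.07 to 0.14 kg), lying on the infeed board between the guides. Origin: centre of its underside; y is the long axis, its -y end leads into the box, its +y end face is the tail to push on.
- blank_front (a point): Middle of the blank's leading end face (80 mm from its origin along -y, 10 mm up).
- probe: Moisture probe: a flange fixed on the outside of the box's back wall (origin: box x 275, z 22 mm), with a rod that carries a rubber pad inside the box. The pad's face, 40 wide x 18 high, stands anywhere from 195 to 225 mm in from the mouth: it is reset each time, hidden and not measured, so feel for it. It is sprung, yields about 0.12 mm per N and has a hard stop at 4 mm.
- push_stick: Flat wooden push stick lying on the table, 314 x 12 thick, 0.12 kg. Origin: underside at mid-length; y along it, x across. The notched -y end is the working end, its last 84 mm within x -26 to 15 mm. The handle part, y 15 to 157, lies within x -9 to 26; about y 40 it can be gripped across its edges (at most 35 mm).
- stick_tip (a point): End of the stick's prong (stick x -16, y -157, z 6 mm): the prong, 20 mm wide (x -26 to -6), reaches farthest; beside it the notch steps back to y -140 at x 15.
- spray_can: Spray can, 56 dia x 209 high, standing behind the drying box mm, a bystander.
- glue_bottle: Glue bottle, 64x44x202, standing behind the drying box mm, a bystander.
- clamp_a: Orange spring clamp, 164x78x27, lying flat near the back edge mm, a bystander.

How it is judged:
On the way, in this order (a step that is already met when the one before it is completed fails the run):
1. the stick pushes the blank under the opened flap (contact force between push_stick and blank above 0.3 N and value of joint flap above 0.6 rad), for 0.1 s.
2. the blank is pressed on the probe's pad with at least 4 N (contact force between blank and probe above 4 N and contact force between push_stick and blank above 2 N), for 0.1 s.
3. the stick is out and the flap is shut behind the blank, which stays inside (x of blank_front in the frame of drying_box above 0.192 m and value of joint flap below 0.08 rad and z of blank in the frame of drying_box below 0.012 m and contact force between push_stick and drying_box below 0.05 N), for 0.2 s.
At the end, for the whole second after the job is handed in: The blank lies on the box's floor fully inside, its leading face at least 192 mm in from the mouth, where it was pressed on the probe, the flap is shut behind it (under 0.08 rad), the push stick lies flat on the table not touching the box, and all is at rest (all of step 3 and height (world z) of push_stick below 0.006 m and angle between push_stick's own z axis and vertical below 0.1 rad and linear speed of each of push_stick, blank below 0.02 m/s).
It fails at once if the blank presses on the probe with more than 18 N (contact force between blank and probe above 18 N).
It fails at once if the fingers touch the blank (contact force between the fingers and blank above 0.3 N).
It fails at once if the arm pushes hard on the drying box or the stick is forced against it (over 25 N) (contact force between any of the arm, push_stick and drying_box above 25 N).
It fails at once if a bystander (spray can, glue bottle, clamp) is moved more than 30 mm (distance of any of spray_can, glue_bottle, clamp_a from where it was at the start of the episode above 0.03 m).
It also fails if it takes over 58 s, if anything falls off the work surface, if the arm or the gripper's body presses on something with over 40 N, if the wrist force passes 120 N, or if a joint passes its speed limit or range.

ROBOT

A 6-joint arm with a two-finger parallel gripper is mounted at the origin on the work surface; the furniture and walls round the work are solid. World frame = base frame: x ahead of the robot, y to its left, z up, the work surface at z = 0. Lengths are in m, angles in rad, forces in N, time in s.
With the tool pointing down it reaches from about 0.325 to 0.9 m from the base axis. Payload 6.1 kg.
Tool frame: the origin (TCP) lies on the centre line of the jaws, within the pads' length; the fingertips stand 14 mm ahead of it and the grasp point (between the pads) lies 5 mm behind it; z points along the fingers, y is the line along which they close (so a half turn about z gives the same grasp; the last joint's range is limited). The gripper opens to 87 mm and grips with 3 to 60 N. Pads are 19 mm wide; open, the fingers measure 117 mm over their backs; the gripper's body (75 mm by 190 mm) begins 51 mm behind the grasp point.
Start: joints at [1.092, 0.22, 1.526, -0, 1.395, -0.126], TCP at [0.216, 0.586, 0.237] pointing down, gripper open.
Joint ranges: [-2.98, 2.98], [-0.91, 2.08], [0.09, 2.57], [-1.24, 4.39], [0.2, 2.65], [-2.68, 2.68]. Speed limits (rad/s): [2.57, 2.57, 3.01, 3.14, 3.14, 3.14].

INTERFACE

Orientations are given as a unit quaternion [x, y, z, w].
In Python, from plant import bot gives the robot as it stands. Calls block until the motion is done:
- bot.movep(position, orientation): joint-space move of the TCP to a pose.
- bot.move_straight(position, speed=0.15, attitude=None, threshold=None): straight line of the TCP; attitude=None keeps the orientation; speed is the mean speed in m/s. With threshold (N) it stops when the force on the tool has changed by that much, and returns True; else False.
- bot.move_joints(angles): joint-space move.
- bot.set_gripper(opening, effort=None): opening from 0.0 (shut) to 1.0 (fully open); effort is the grip in N (None keeps the last); returns when the fingers have stopped.
- bot.sleep(seconds).
- bot.ik(position, orientation): joint angles nearest the present ones, or None.
- bot.camera(name): name is "side" or "top" or "wrist"; returns a dict with "color" (400x640x3 uint8, red, green, blue), "camera_matrix" (3x3 intrinsics, pixels), "dist_coeffs" ([k1, k2, p1, p2, k3] as OpenCV has them; the pictures are not rectified), "origin" and "rotation" of the camera in the world. Camera axes: x right, y down, z forward; pixel columns grow to the right and rows downward; lengths in m; the calibration is good to about 2 mm. A picture is of the moment at which its call begins. There is no depth.
A pose or a line that the arm cannot do raises bot.PlanningError and nothing moves.
- bot.sign_off(): hands the job in; it is judged then, once.
Readings, each from a call of its own:
- bot.read_time_s(): time.
- bot.read_joint_pos(): joint angles.
- bot.read_joint_vel(): joint speeds.
- bot.read_joint_efforts(): joint torques, N m.
- bot.read_position(): TCP position.
- bot.read_orientation(): TCP orientation.
- bot.read_contact_force(): force on the tool from outside, world axes, zero at the start.
- bot.read_wrist_torque(): the same for the moment, N m.
- bot.read_width(): opening from 0.0 (shut) to 1.0 (fully open).
- bot.read_finger_force(): force on a finger pad.
Only numpy, scipy, OpenCV 4.12 (cv2) and the standard library are available. Lean on these libraries where they do the work, as an engineer would, in place of code of your own. Each camera call takes 0.05 s, during which the arm holds its last target. There are 200 camera calls.

## Working session

There is one attempt and no reset: what is moved stays moved. The work goes in short steps, each a Python script; the robot and the scene stay as the last script left them, time stands still between calls to the robot, and variables do not carry over. Pictures are saved under pics/ and viewed, at most 10 in all, crops included, and the job is handed in when it is done.

```bash
mkdir -p pics; ls; python3 - <<'E'
from plant import bot
import cv2,numpy as np,pickle
for n in ["side","top"]:
    c=bot.camera(n); cv2.imwrite(f"pics/{n}0.png",c["color"][:,:,::-1]); pickle.dump(c,open(f"{n}0.pkl","wb"))
    print(n,c["camera_matrix"],c["dist_coeffs"],c["origin"],c["rotation"])
print(bot.read_time_s(),bot.read_orientation())
E
```

```text
pics
side [[489.20651818   0.         315.56480513]
 [  0.         489.20651818 197.93389737]
 [  0.           0.           1.        ]] [-0.05815613  0.          0.          0.          0.        ] [ 0.36750475 -1.21406158  0.69362373] [ 0.84995803 -0.06915563  0.0351108  -0.52111043]
top [[449.78010522   0.         320.04636942]
 [  0.         449.78010522 207.08835603]
 [  0.           0.           1.        ]] [-0.03095673  0.          0.          0.          0.        ] [ 0.21789487 -0.23111758  1.48720842] [ 0.86911623 -0.47597975  0.06726393 -0.11642947]
0.1 [ 1.75466036e-01  9.84485087e-01 -8.49624542e-04 -2.48026105e-04]
```

View pics/top0.png

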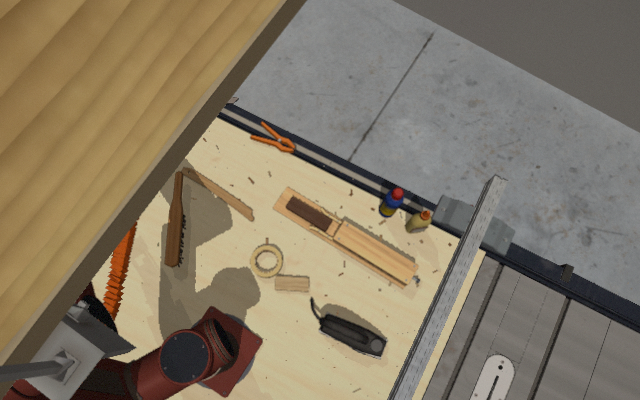

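View pics/side0.png

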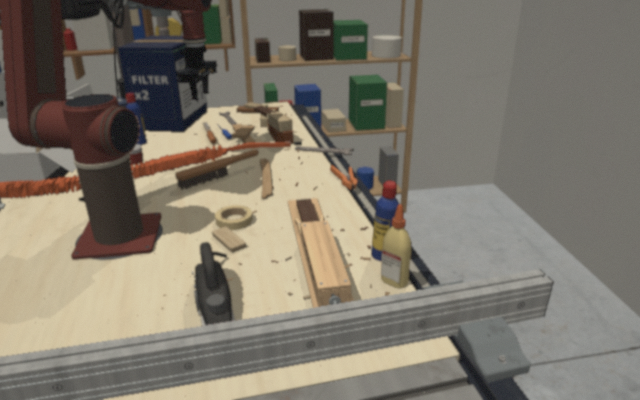

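The top view shows the stick at about (183,165)–(252,217), the box and board from (283,195) to (415,280), and the blank at (290–335, 197–230). The side view shows the same layout, with the bystanders behind the box. Next I'll look at an enlarged crop.

```bash
cat > h.py <<'E'
import numpy as np,cv2
from scipy.spatial.transform import Rotation as R
def proj(c,p):
    r=R.from_quat(c["rotation"]).as_matrix() if np.size(c["rotation"])==4 else np.array(c["rotation"])
    pc=(np.atleast_2d(p)-c["origin"])@r
    return cv2.projectPoints(pc,np.zeros(3),np.zeros(3),np.array(c["camera_matrix"]),np.array(c["dist_coeffs"]))[0][:,0]
def ray(c,uv,z):
    r=R.from_quat(c["rotation"]).as_matrix() if np.size(c["rotation"])==4 else np.array(c["rotation"])
    n=cv2.undistortPoints(np.array(uv,float).reshape(-1,1,2),np.array(c["camera_matrix"]),np.array(c["dist_coeffs"]))[:,0]
    d=np.c_[n,np.ones(len(n))]@r.T; o=np.array(c["origin"])
    return o+d*((z-o[2])/d[:,2])[:,None]
E
python3 - <<'E'
from h import *; import pickle
c=pickle.load(open("top0.pkl","rb"))
im=c["color"][150:300,165:435,::-1]
cv2.imwrite("pics/topc.png",cv2.resize(im,None,fx=2.96,fy=2.96,interpolation=cv2.INTER_CUBIC))
print(ray(c,[(183,165),(252,217),(283,195),(415,280),(225,340)],0.01).round(3))
E
```

```text
[[ 0.437  0.467  0.01 ]
 [ 0.413  0.156  0.01 ]
 [ 0.535  0.111  0.01 ]
 [ 0.526 -0.414  0.01 ]
 [ 0.038 -0.001  0.01 ]]
```

View pics/topc.png

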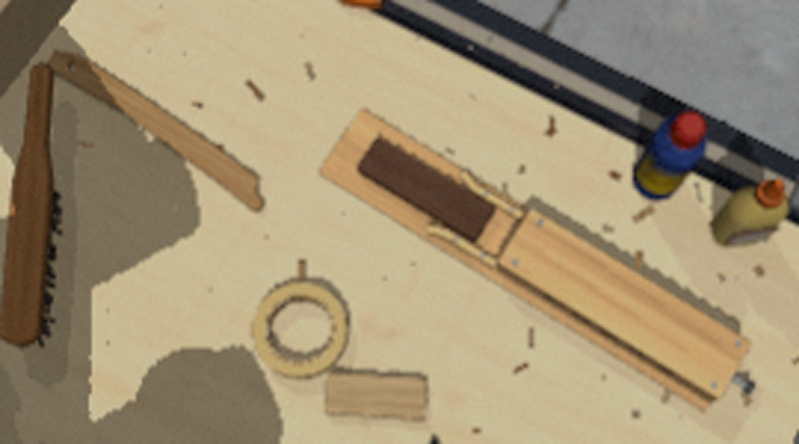

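The crop shows the stick lying nearly along world y, with its notched end at crop (262,200) and handle at (60,60). The blank is between the guides, with the mouth at about (510,235). Next I'll take close wrist looks at both.

```bash
cat >> h.py <<'E'
def qd(a):  # tool down, tool y axis at world angle a
    f=(a+np.pi/2)/2; return [np.cos(f),np.sin(f),0,0]
E
python3 - <<'E'
from h import *; import pickle
from plant import bot
for a in (0,np.pi):
    print(a,bot.ik([0.43,0.30,0.25],qd(a)),bot.ik([0.43,-0.05,0.25],qd(a)), bot.ik([0.53,0.0,0.25],qd(a)))
a=min((0,np.pi),key=lambda a:abs(bot.ik([0.43,0.30,0.25],qd(a))[5]) if bot.ik([0.43,0.30,0.25],qd(a)) is not None else 9)
print(a)
for i,p in enumerate([[0.40,0.27,0.36],[0.50,0.02,0.36]]):
    bot.movep(p,qd(a)); bot.sleep(0.3)
    c=bot.camera("wrist"); pickle.dump(c,open(f"w{i}.pkl","wb")); cv2.imwrite(f"pics/w{i}.png",c["color"][:,:,::-1]); print(c["origin"],R.from_quat(c["rotation"]).as_matrix().round(2).tolist())
print(bot.read_time_s(),bot.read_joint_pos())
E
```

```text
0 [ 4.58684626e-01 -3.08144895e-02  1.77073848e+00 -4.44089210e-16
  1.40166866e+00  4.58684626e-01] [-2.98339276e-01 -2.68233005e-01  1.98090702e+00 -4.44089210e-16
  1.42891864e+00 -2.98339276e-01] [-1.48850950e-01 -1.67370321e-02  1.75692041e+00 -4.44089210e-16
  1.40140927e+00 -1.48850950e-01]
3.141592653589793 None None None
0
[0.39959199 0.33894939 0.50835471] [[1.0, 0.0, -0.0], [0.0, -0.97, -0.25], [-0.0, 0.25, -0.97]]
[0.49961734 0.08936931 0.50881091] [[1.0, 0.0, 0.0], [0.0, -0.97, -0.25], [0.0, 0.25, -0.97]]
3.2917 [-1.16204007e-01 -1.34707371e-01  1.66508375e+00  3.30942224e-05
  1.61106812e+00 -1.17620814e-01]
```

View pics/w0.png

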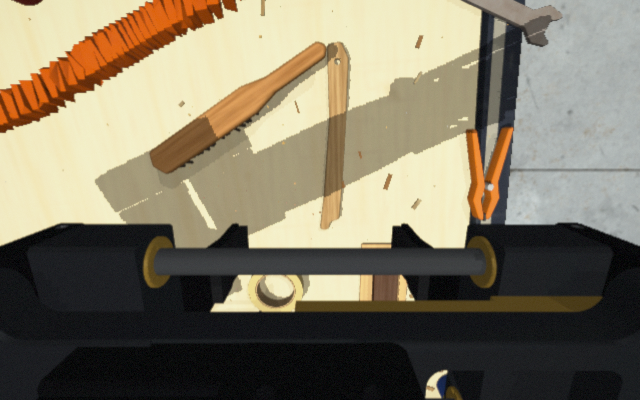

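View pics/w1.png

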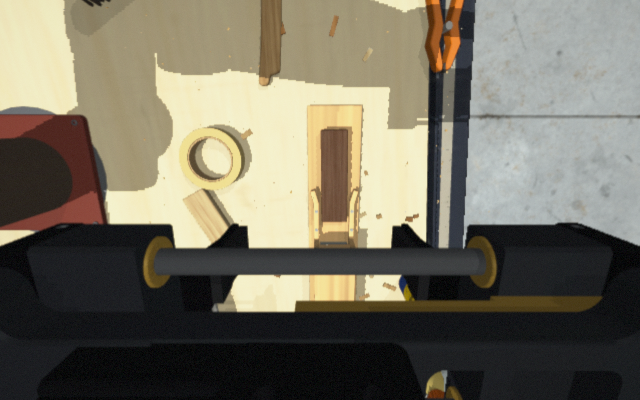

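w0 shows the stick from its prong end at (325,228) to its handle end at (337,42). w1 shows the board edges at columns 308 and 363, and the blank at (322–351, 127–221). Now I'll extract the edges.

```bash
python3 - <<'E'
from h import *; import pickle
a=pickle.load(open("w0.pkl","rb")); b=pickle.load(open("w1.pkl","rb"))
g=lambda c:(lambda f:f[:,:,2]/(f.sum(2)+1))(c["color"].astype(float)) # blue fraction: low = wood
A,B=g(a),g(b)
for r in (60,100,130,160,190,210,222): print(r,(A[r,310:360:2]*100).astype(int))
for r in (115,140,180): print(r,(B[r,300:372:2]*100).astype(int))
E
```

```text
60 [19 19 18 17 16 20 26 27 27 23 22 23 23 27 27 22 21 22 22 25 28 28 29 28
 29]
100 [29 28 28 28 29 28 28 28 28 26 22 22 22 22 23 22 22 22 23 27 29 29 29 29
 29]
130 [27 27 27 27 27 27 27 26 27 24 22 22 22 22 22 23 23 23 27 27 27 27 27 27
 27]
160 [27 27 26 26 27 26 26 26 25 23 22 22 22 22 23 22 23 27 27 27 27 27 27 27
 27]
190 [27 27 27 27 27 27 27 23 22 22 22 22 22 22 22 23 27 29 29 29 29 29 29 28
 28]
210 [29 29 29 29 29 28 24 22 21 22 22 22 23 22 22 27 27 29 29 29 29 29 29 28
 28]
222 [28 29 29 29 29 26 22 22 21 22 24 28 29 29 29 29 29 29 29 29 29 29 29 29
 29]
115 [29 29 29 28 23 23 23 23 23 23 23 23 23 23 23 23 23 23 23 24 24 23 24 24
 24 25 24 23 24 23 23 27 28 28 29 29]
140 [29 29 29 28 23 23 23 23 23 23 22 24 24 24 24 24 23 23 23 24 23 23 24 23
 22 22 23 23 23 23 23 28 29 29 28 29]
180 [29 29 29 29 25 23 23 23 23 23 23 24 24 24 24 24 24 24 23 24 24 24 24 24
 23 23 23 23 23 23 27 29 29 29 29 29]
```

```bash
python3 - <<'E'
from h import *; import pickle
a=pickle.load(open("w0.pkl","rb")); b=pickle.load(open("w1.pkl","rb"))
g=lambda c:(lambda f:f[:,:,2]/(f.sum(2)+1))(c["color"].astype(float))
m=(g(a)<.245).astype(np.uint8); m[:,:312]=0; m[:70,:326]=0
m=cv2.morphologyEx(m,cv2.MORPH_OPEN,np.ones((3,3)))
n,l,s,_=cv2.connectedComponentsWithStats(m); k=l[150,332]; m=l==k; print(s[k])
for r in range(40,232,6):
    x=np.where(m[r])[0]
    if len(x): print(r,ray(a,[(x[0]-.5,r),(x[-1]+.5,r)],.012)[:,:2].round(4).tolist())
ys,xs=np.where(m); print("bottom",xs[ys==ys.max()],ys.max(),ray(a,[(xs[ys==ys.max()].mean(),ys.max()+.5)],.012)[0].round(4),"top",ray(a,[(xs[ys==ys.min()].mean(),ys.min()-.5)],.012)[0].round(4))
G=g(b)<.255; print("board/blank")
V=b["color"].max(2)
for r in range(110,225,8):
    x=np.where(G[r,295:375])[0]+295; d=np.where(V[r,312:358]<140)[0]+312
    print(r,ray(b,[(x[0]-.5,r),(x[-1]+.5,r)],.008)[:,:2].round(4).tolist(), ray(b,[(d[0]-.5,r),(d[-1]+.5,r)],.028)[:,:2].round(4).tolist() if len(d) else '')
print("col", V[100:250:1,336])
E
```

```text
[ 321   43   27  186 3150]
46 [[0.4117, 0.4558], [0.4353, 0.4559]]
52 [[0.4118, 0.4472], [0.4402, 0.4473]]
58 [[0.4118, 0.4386], [0.4436, 0.4386]]
64 [[0.4119, 0.4298], [0.4438, 0.4298]]
70 [[0.412, 0.421], [0.444, 0.421]]
76 [[0.4121, 0.412], [0.4443, 0.4121]]
82 [[0.4121, 0.403], [0.4429, 0.403]]
88 [[0.4138, 0.3939], [0.4431, 0.3939]]
94 [[0.4139, 0.3847], [0.4434, 0.3847]]
100 [[0.414, 0.3754], [0.4436, 0.3754]]
106 [[0.4141, 0.366], [0.4422, 0.366]]
112 [[0.4142, 0.3565], [0.4424, 0.3565]]
118 [[0.416, 0.3469], [0.4426, 0.3469]]
124 [[0.4144, 0.3372], [0.4429, 0.3372]]
130 [[0.4145, 0.3274], [0.4414, 0.3275]]
136 [[0.4129, 0.3175], [0.4417, 0.3176]]
142 [[0.4129, 0.3075], [0.4402, 0.3076]]
148 [[0.4113, 0.2974], [0.4404, 0.2975]]
154 [[0.4114, 0.2872], [0.4407, 0.2873]]
160 [[0.4115, 0.2769], [0.4392, 0.2769]]
166 [[0.4098, 0.2665], [0.4394, 0.2665]]
172 [[0.4099, 0.2559], [0.4396, 0.256]]
178 [[0.4082, 0.2453], [0.4381, 0.2453]]
184 [[0.4083, 0.2345], [0.4418, 0.2346]]
190 [[0.4065, 0.2236], [0.4368, 0.2237]]
196 [[0.4066, 0.2126], [0.437, 0.2127]]
202 [[0.4049, 0.2015], [0.435
[... 1220 characters left out ...]
18]] [[0.5017, -0.0655], [0.551, -0.0654]]
222 [[0.4797, -0.0875], [0.5702, -0.0873]] 
col [245 245 244 242 205 203 229 235 235 236 235 237 237 238 237 238 238 237
 238 238 238 239 237 238 237 235 202 162 159 119  95 105 107 107 109 109
 107 108 106 106 109 107 108 108 106 105 111 107 110 108 108 109 107 107
 108 109 108 109 108 109 110 111 107 109 107 107 107 108 107 107 108 110
 107 110 109 109 108 109 110 110 109 110 109 110 111 113 108 111 113 108
 109 110 111 110 109 108 108 109 109 107 106 107 107 108 108 109 109 108
 106 108 107 109 106 109 108 108 108 105 108 109 110 138 217 237 240 244
 245 246 245 246 244 215 170 165 165 166 166 165 168 165 162 136  99  78
  96 110 111  94  65  48]
```

The box axis runs along world −y, with its centre at x≈0.5245 and mouth at y≈−0.121. The stick is already about parallel to it, so I'll grasp it at (0.4287, 0.347).

```bash
python3 - <<'E'
from h import *; import pickle
from plant import bot
q=qd(0)
bot.movep([.4287,.347,.13],q)
print(bot.move_straight([.4287,.347,.0165],.08,threshold=6),bot.read_position())
bot.set_gripper(0.0,45); print(bot.read_width()*87,bot.read_finger_force())
f0=bot.read_contact_force()
bot.move_straight([.4287,.347,.08],.08)
print(f0,bot.read_contact_force(),bot.read_wrist_torque())
bot.movep([.5337,.309,.08],q); bot.sleep(.3)
print(bot.read_position(),bot.read_time_s(),bot.read_width()*87)
for n in ("top","side"):
    c=bot.camera(n); pickle.dump(c,open(n+"1.pkl","wb"))
    u=proj(c,[.51,.112,.08])[0].astype(int); print(n,u)
    im=c["color"][max(u[1]-50,0):u[1]+50,max(u[0]-66,0):u[0]+66,::-1]
    cv2.imwrite(f"pics/{n}1.png",cv2.resize(im,None,fx=4,fy=4,interpolation=cv2.INTER_CUBIC))
a,b=cv2.imread("pics/top1.png"),cv2.imread("pics/side1.png")
cv2.imwrite("pics/both1.png",cv2.resize(np.hstack([a,b]),None,fx=.75,fy=.75))
E
```

```text
False [0.42915217 0.34729848 0.01713051]
28.86389355050917 44.994725212679896
[-2.12756654  0.81657758  0.98539599] [-0.64408264 -0.84761708 -0.80680555] [-0.014485    0.08867582  0.01568481]
[0.53276902 0.3095415  0.0798879 ] 9.1167 28.403354869715
top [277 194]
side [296 178]
```

View pics/both1.png

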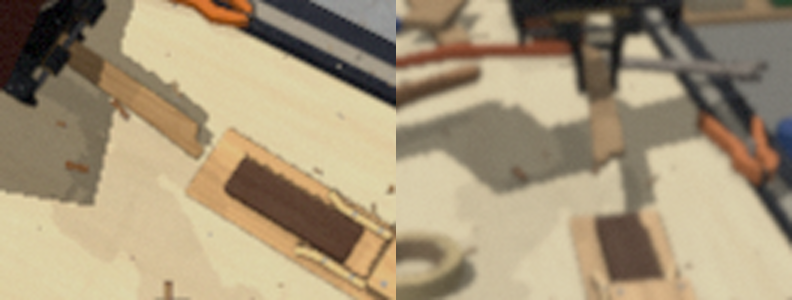

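The top half shows the stick held straight along the board, with its prong tip at about (277.7,196.3) in the full image. In the side half the tip is at about (297,184.5), with no obvious droop. I'll triangulate the tip.

```bash
python3 - <<'E'
from h import *; import pickle
t=pickle.load(open("top1.pkl","rb"));s=pickle.load(open("side1.pkl","rb"))
for z in (.055,.065,.075): print(z,ray(t,[(277.7,196.3)],z)[0].round(4),ray(s,[(297,184.7)],z)[0].round(4))
print(proj(t,[[.508,.112,.075],[.528,.112,.075]]),proj(s,[[.508,.112,.063],[.508,.112,.075],[.528,.112,.063],[.543,.129,.075]]))
# stick axis in top image: rectify edges
G=(lambda f:f[:,:,2]/(f.sum(2)+1))(t["color"].astype(float))
im=t["color"]
E
```

```text
0.055 [0.5118 0.113  0.055 ] [0.5108 0.1215 0.055 ]
0.065 [0.5097 0.1106 0.065 ] [0.5086 0.1006 0.065 ]
0.075 [0.5077 0.1082 0.075 ] [0.5063 0.0796 0.075 ]
[[276.80445358 195.62681507]
 [280.20643034 190.72711822]] [[296.37656341 183.70578258]
 [296.25630141 180.09175544]
 [302.95855983 183.19384343]
 [307.01913146 176.89338265]]
```

The tip agrees with the plan to within about 2 mm. Next I'll lower the stick and push: first until it meets the blank, then through the flap, logging force as it goes.

```bash
python3 - <<'E'
from h import *
from plant import bot
def st(m): print(m,np.round(bot.read_position(),4),np.round(bot.read_contact_force(),2),round(bot.read_time_s(),2))
print(bot.move_straight([.5337,.309,.031],.05,threshold=4)); bot.sleep(.2); st("down")
for y in (.29,.275,.26,.23,.20,.17,.14,.11,.08,.06):
    h=bot.move_straight([.5337,y,.031],.06 ,threshold=6); st((y,h))
    if h: break
E
```

```text
False
down [0.534  0.3091 0.0314] [ 0.74  0.65 -1.23] 10.55
(0.29, False) [0.5338 0.2895 0.0311] [ 0.31  0.38 -0.72] 11.02
(0.275, False) [0.5337 0.2746 0.031 ] [-0.12  0.14 -1.19] 11.42
(0.26, False) [0.5337 0.2595 0.031 ] [ 0.29  0.16 -0.58] 11.82
(0.23, False) [0.5338 0.23   0.0312] [-0.02  2.6  -0.45] 12.47
(0.2, False) [0.5337 0.1994 0.0309] [-0.03 -0.25 -1.73] 13.12
(0.17, False) [0.5338 0.1694 0.031 ] [-0.03 -0.29 -1.76] 13.77
(0.14, False) [0.5337 0.1394 0.031 ] [ 0.43  0.59 -1.83] 14.42
(0.11, False) [0.5337 0.1094 0.031 ] [ 0.44 -0.04 -1.93] 15.07
(0.08, False) [0.5337 0.0794 0.031 ] [ 0.56  0.39 -1.01] 15.72
(0.06, False) [0.5337 0.0593 0.031 ] [-0.39 -0.27 -1.21] 16.2
```

```bash
python3 - <<'E'
from h import *; import pickle
from plant import bot
L=[]
for n in ("top","side"):
    c=bot.camera(n); pickle.dump(c,open(n+"2.pkl","wb"))
    u=proj(c,[.52,-.08,.03])[0].astype(int); print(n,u)
    im=c["color"][max(u[1]-60,0):u[1]+60,max(u[0]-66,0):u[0]+66,::-1]
    L.append(cv2.resize(im,(396,360),interpolation=cv2.INTER_CUBIC))
cv2.imwrite("pics/both2.png",np.hstack(L))
E
```

```text
top [327 226]
side [309 224]
```

View pics/both2.png

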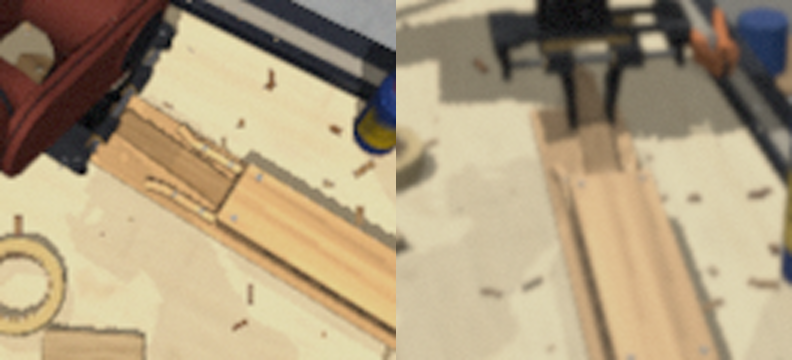

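The blank is now inside the box and the stick's prong is at the mouth, centred in the guides. Next I'll feel for the probe slowly.

```bash
python3 - <<'E'
from h import *
from plant import bot
def F(n=6):
    v=[]
    for _ in range(n): v.append(bot.read_contact_force()); bot.sleep(.02)
    return np.mean(v,0)
f0=F(); print("base",f0.round(2))
y=bot.read_position()[1]; hit=False
while y>.0 and not hit:
    y-=.008
    hit=bot.move_straight([.5337,y,.031],.007,threshold=4)
    print(hit,np.round(bot.read_position(),4),(F(3)).round(2),round(bot.read_time_s(),2))
E
```

```text
base [ 0.43  0.22 -1.58]
False [0.5337 0.0519 0.031 ] [ 0.41  2.6  -0.95] 17.75
False [0.5336 0.0438 0.0309] [-0.24  0.4  -2.35] 19.09
False [0.5337 0.0359 0.031 ] [ 0.12  1.04 -1.99] 20.43
False [0.5337 0.0279 0.031 ] [-0.3   1.07 -1.96] 21.77
True [0.533  0.0255 0.0303] [ 0.96  1.02 -2.51] 22.44
```

```bash
python3 - <<'E'
from h import *
from plant import bot
y=bot.read_position()[1]
for i in range(14):
    y-=.0005
    bot.move_straight([.5337,y,.031],.005)
    v=[]
    for _ in range(6): v.append(bot.read_contact_force()); bot.sleep(.025)
    f=np.mean(v,0); print(round(y,4),np.round(bot.read_position(),4),f.round(2),np.std(v,0)[1].round(2),round(bot.read_time_s(),2))
    if f[1]>7: break
E
```

```text
0.025 [0.5336 0.0253 0.0309] [ 0.39  3.85 -2.32] 0.59 23.16
0.0245 [0.5336 0.025  0.031 ] [ 0.24  5.19 -1.7 ] 0.24 23.56
0.024 [0.5336 0.0248 0.031 ] [ 0.62  6.6  -1.99] 0.44 23.96
0.0235 [0.5336 0.0245 0.031 ] [ 0.78  7.63 -1.7 ] 0.54 24.36
```

```bash
python3 - <<'E'
from h import *; import pickle
from plant import bot
bot.move_straight([.5337,.0230,.031],.005); bot.sleep(.4); print(bot.read_contact_force())
bot.move_straight([.5337,.06,.031],.03)
bot.move_straight([.5337,.30,.031],.10); bot.sleep(.2)
print(bot.read_contact_force(),bot.read_position(),bot.read_time_s())
bot.move_straight([.5337,.33,.08],.1)
L=[]
for n in ("top","side"):
    c=bot.camera(n); u=proj(c,[.52,-.08,.03])[0].astype(int)
    im=c["color"][max(u[1]-60,0):u[1]+60,max(u[0]-66,0):u[0]+66,::-1]
    L.append(cv2.resize(im,(396,360),interpolation=cv2.INTER_CUBIC))
cv2.imwrite("pics/both3.png",np.hstack(L))
E
```

```text
[ 0.35927046  9.95861882 -1.68615716]
[-0.40250702 -0.27672041 -1.05474723] [0.53373969 0.29983023 0.03101535] 29.1417
```

View pics/both3.png

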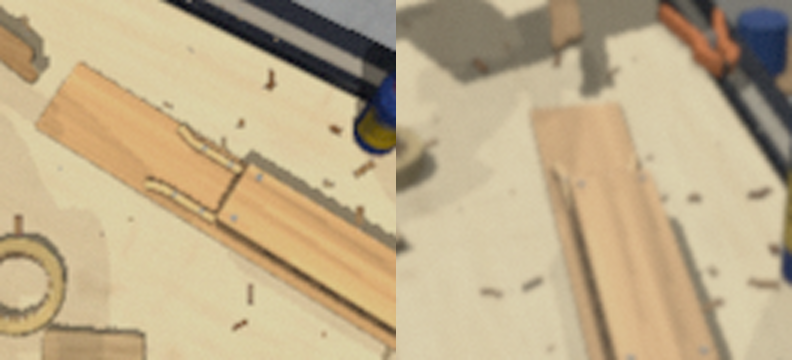

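The stick is out and the blank is no longer visible on the board, so it is inside. I'll lay the stick back where it was found, opening the gripper only partly.

```bash
python3 - <<'E'
from h import *
from plant import bot
q=qd(0)
bot.movep([.425,.342,.08],q); bot.move_straight([.425,.342,.03],.08)
h=bot.move_straight([.425,.342,.0160],.02,threshold=4); print(h,bot.read_position(),bot.read_contact_force())
bot.set_gripper(.55); bot.sleep(.3)
bot.move_straight([.425,.342,.15],.1); bot.sleep(.3)
c=bot.camera("wrist"); cv2.imwrite("pics/w3.png",c["color"][:,:,::-1]); print(bot.read_time_s())
bot.movep([.40,.27,.36],q); bot.sleep(.2)
c=bot.camera("wrist"); cv2.imwrite("pics/w4.png",c["color"][:,:,::-1]); print(bot.read_time_s())
E
```

```text
True [0.424732   0.34187305 0.01643819] [ 0.24180048 -0.17366365  3.85961404]
34.7167
35.8583
```

View pics/w4.png

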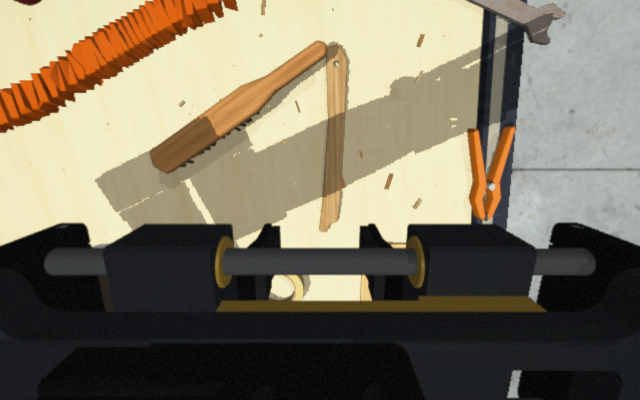

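The stick lies flat on the table at (323–347, 50–230), clear of the box, so I'm handing in.

```bash
python3 -c "
from plant import bot
print(bot.sign_off())"
```

```text
the job is handed in; nothing more can be done
None
```

I handed the job in at about 36 s: the blank was pressed on the probe with a wrist reading of about 8–10 N, and the stick is drawn out and lying flat on the table clear of the box. The blank is out of sight inside; I did not see the flap itself shut, and sign-off returned no verdict.

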